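# Clamp the tile on the indexing sled and hold the index plunger out

### The job

Clamp the tile on the tile saw's sled: swing the toggle clamp's handle over and down until it goes past dead centre onto its stop and holds the tile by itself. Only then grip the knob of the index plunger, pull it straight up all the way so that its pin is clear of the hole in the index bar, and finish while still holding it there, so that I can slide the carriage to the next hole. Leave the carriage and the tile where they are and do not disturb the other things on the bench.

Things in the scene. Friction and masses are not known exactly. Their poses are not given: they have to be found in the camera images.
- fixture: tile saw with indexing sled, fixed: grey bed 235 x 340 mm, aluminium carriage on two shafts, saw head (195 mm high) at its -y end. Origin on the bench amid the bed; x away from the robot, y along the shafts, z up. Carriage: x -55 to 71, y -80 to 150, top z 50 mm; index bar on its -x edge; plunger at x -95, y 0. The clamp works in the plane x = 0, foot to -y, handle closing to +y
- tile: the glazed white tile, 100 x 100 x 12 mm, about 0.26 kg, lying loose in its nest on the carriage, against or a few mm off two low steel fences (8 mm high) and overhanging the carriage's -y end; origin: centre of its underside
- nest (a point): point on the carriage top under the middle of a tile pushed to within 2 mm of both fences
- clamp_handle (a joint): handle against bar, rad: 0 open (start), 2.01 dead centre, 2.12 closed on its stop. Closing, the handle swings 82 deg in the fixture's y-z plane, from near upright (5 deg to +y of it) over to +y and down to 3 deg above level; its root rises 17 mm. It takes 1 to 6 N at the end, most just before dead centre, then snaps onto the stop and stays; open it stays by friction
- clamp_bar (a joint): angle of the clamp bar, rad: 0 open (raised 42 degrees), about 0.69 closed on the tile (nearly level). The handle drives it
- handle_end (a point): free end of the handle, on its axis. The handle's last 70 mm is a round black rubber grip 19 mm thick, the rest a 9 mm steel rod
- handle_root (a point): the pin about which the handle turns on the clamp bar, 135 mm from handle_end
- spindle: the clamp's pressing screw at the front of the bar with a round rubber foot of 17 mm, which springs 1 to 2 mm and presses the tile with some 20 N when the clamp is closed; origin: centre of the foot's underside; z along the screw, upward when closed
- plunger (a joint): travel of the index plunger, m: 0 seated (pin 8 mm deep in the index bar's hole), 0.012 pulled fully up against its end; clear of the bar from 0.008. The spring pulls back with 6 N seated and 13 N fully pulled; it springs home when let go
- knob: the plunger's black knob, 30 mm across and 27 mm high, upright axis, moves up with the plunger and turns freely on it; origin: its middle, 109 mm above the bench when seated (top at 123 mm, underside at 96 mm); the space beside it is free down to the bracket's top at 72 mm (a 24 mm hexagon and a 16 mm sleeve stand below the knob)
- carriage (a joint): travel of the carriage along its shafts toward the fixture's -y, m: 0 at the start, locked there within 1 mm while the plunger is seated, free to slide (4 N) when it is pulled
- strip: loose cut strip of blue-glazed tile, 22 x 100 x 12 mm, lying on the bed's near edge; origin: centre of its underside
- wrench: loose open-ended steel wrench lying on the bench in front of the bed, about 160 mm long; origin: centre of its underside
- tile_stack: loose stack of five 100 mm tiles, 60 mm high; origin: centre of its underside
- hammer: loose double-ended tile-dressing hammer lying down, steel head 210 mm long and 30 mm thick, wooden handle 200 mm; origin: under the middle of the head
- bowl: loose blue bowl of tesserae, 130 mm across, 50 mm high; origin: centre of its underside
- square: loose try square lying flat, wooden stock 120 mm, steel blade 200 mm, 15 mm high; origin: on the table under the blade, 35 mm from the stock
- brush: loose hand brush lying down; origin: centre of its underside
- jar: loose glass jar with a steel lid, 68 mm across, 85 mm high; origin: centre of its underside
Not all that is in view belongs to the job. What is meant by the tile is not pink, and is the smaller of those in its own colour.

How it is judged:
On the way, in this order (a step that is already met when the one before it is completed fails the run):
1. the toggle clamp is over centre on its stop and presses the tile (value of joint clamp_handle above 2.06 rad and contact force between spindle and tile above 8 N), for 0.3 s.
2. the plunger is pulled fully up in the gripper (value of joint plunger above 0.01 m and contact force between the fingers and knob above 4 N and value of joint clamp_handle above 2.06 rad), for 0.3 s.
At the end, for the whole second after the job is handed in: Clamp handle past dead centre on its stop (above 2.06 rad), foot pressing the tile with over 8 N, tile within 10 mm of its nest point, carriage within 4 mm of its start, plunger held at least 10 mm up by the fingers on its knob (over 4 N) (all of step 2 and contact force between spindle and tile above 8 N and distance between tile and nest below 0.01 m and value of joint carriage between -0.004 and 0.004 m); the arm keeps its last pose, push and grip.
It fails at once if the plunger is pulled more than 4 mm while the tile is not clamped (value of joint plunger above 0.004 m and value of joint clamp_handle below 2.03 rad).
It fails at once if the carriage is slid more than 6 mm (value of joint carriage above 0.006 m or value of joint carriage below -0.006 m).
It fails at once if another thing on the bench is shifted by more than 30 mm (distance of any of strip, wrench, tile_stack, hammer, bowl, square, brush, jar from where it was at the start of the episode above 0.03 m).
It also fails if it takes over 54 s, if anything falls off the work surface, if the arm or the gripper's body presses on something with over 40 N, if the wrist force passes 120 N, or if a joint passes its speed limit or range.

### The arm

A 6-joint arm with a two-finger parallel gripper is mounted at the origin on the work surface. World frame = base frame: x ahead of the robot, y to its left, z up, the work surface at z = 0. Lengths are in m, angles in rad, forces in N, time in s.
With the tool pointing down it reaches from about 0.225 to 0.875 m from the base axis. Payload 3.4 kg.
Tool frame: the origin (TCP) lies midway between the tips of the shut fingers; the grasp point (between the pads) lies 19 mm behind it (pinch_z is the distance from the TCP to the grasp point, in m); z points along the fingers, y is the line along which they close (so a half turn about z gives the same grasp; the last joint's range is limited). The gripper opens to 85 mm and grips with 20 to 120 N. Pads are 22 mm wide; open, the fingers measure 114 mm over their backs; the gripper's body (76 mm by 85 mm) begins 54 mm behind the grasp point. The pads swing forward as they close: fully open they stand 13 mm farther back than shut.
Start: joints at [1.168, 0.276, 1.505, -0, 1.361, -0.121], TCP at [0.16, 0.552, 0.231] pointing down, gripper open.
Joint ranges: [-2.89, 2.89], [-0.75, 2.08], [0.22, 2.7], [-1.18, 4.32], [0.11, 2.71], [-2.7, 2.7]. Speed limits (rad/s): [2.57, 2.57, 3.14, 3.14, 3.14, 3.14].

### API

Orientations are given as a unit quaternion [w, x, y, z].
In Python, from rig import get_state, get_image, sign_off, pinch_z gives the robot as it stands.
- The arm moves only by the tool send_rows, never from a script. Its argument "steps" is one flat list of numbers, 5 for each row, row after row: the gripper's target within -1 to 1 (fully open at 1, half-way at 0, shut at -1), then the shift along the tool's x, y, z in cm, then the turn about the tool's z in degrees. In form: [gripper, x, y, z, roll, gripper, x, y, z, roll, ...]. A call has 1 to 12 rows; each row shifts and turns the commanded pose from where the row before left it, along the tool's axes as they then stand; what a row does not reach is not made up. A row lasts 1/10 s, in which the tool goes at most 50 mm and 8.59 degrees, less where a joint would pass 70% of its speed; a pose out of reach is approached as far as the arm can. A call is refused whole if a number of a shift passes 5 or a number of a turn 8.59, either way. A call with a gripper value outside its range is refused whole. The fingers move at their own pace and stop on an object; "newtons" is the grip in N (left out, the last holds). Time passes only in rows, so rows that do not move let the fingers close. It gives the time, the measured TCP pose, the force, the opening and the grip force at its end, in the units of the state.
- get_state(): the state, without advancing time (a new reading comes with each control period).
- get_image(name): name is "scene" or "top" or "wrist"; returns a dict with "color" (384x512x3 uint8, red, green, blue), "mtx" (3x3 intrinsics, pixels), "T" (4x4, takes a point from camera to world coordinates); the wrist camera has in their place "mount" (4x4, takes a point from camera to tool coordinates, whose origin is the TCP and whose axes are the flange's). Camera axes: x right, y down, z forward; pixel columns grow to the right and rows downward; lengths in m; the calibration is good to about 2 mm. A picture is of the moment at which its call begins: read the wrist's pose just before it. There is no depth.
- sign_off(): hands the job in; it is judged then, once.
The state is a dict: "clock": time; "qpos": joint angles; "qd": joint speeds; "effort": joint torques, N m; "position": TCP position; "ee_rot": TCP orientation; "contact_force": force on the tool from outside, world axes, zero at the start; "moment": the same for the moment, N m; "width": finger opening in m; "gripper_force": force on a finger pad.
Only numpy, scipy, OpenCV 4.12 (cv2) and the standard library are available. Lean on these libraries where they do the work, as an engineer would, in place of code of your own. Each camera call takes 0.05 s, during which the arm holds its last target. There are 200 camera calls.

## Working session

There is one attempt and no reset: what is moved stays moved. The work goes in short steps, Python scripts to look and compute and a tool call to move; the robot and the scene stay as the last step left them, time stands still between calls to the robot, and variables do not carry over. Pictures are saved under pics/ and viewed, at most 10 in all, crops included, and the job is handed in when it is done.

Besides the shell and the picture viewer there is one more tool, called after "Request:" by a JSON object that holds its "name" and its "arguments", one argument or row to a line. send_rows: Moves the arm, as the interface text tells. Its arguments: {"type":"object","properties":{"steps":{"type":"array"},"newtons":{"type":"number"}},"required":["steps"]}

```bash
mkdir -p pics; ls; cat > h.py <<'E'
import numpy as np, cv2
from rig import get_state, get_image, pinch_z
def snap(n,f):
    s=get_state(); im=get_image(n)
    np.savez('pics/'+f+'.npz',pos=s['position'],rot=s['ee_rot'],**{k:v for k,v in im.items()})
    cv2.imwrite('pics/'+f+'.png',cv2.cvtColor(im['color'],cv2.COLOR_RGB2BGR)); return im
E
python3 - <<'E'
from h import *
a=snap('scene','s0');b=snap('top','t0')
for i in(a,b):print(i['mtx'],i['T'])
for f in('s0','t0'):
    i=cv2.imread(f'pics/{f}.png');cv2.imwrite(f'pics/{f}b.png',cv2.resize(i,(800,600),interpolation=cv2.INTER_CUBIC))
print(get_state(),pinch_z)
E
```

```text
pics
[[398.73162128   0.         259.15842065]
 [  0.         398.73162128 192.42591825]
 [  0.           0.           1.        ]] [[ 0.82012816  0.45280357 -0.34979813  1.07609597]
 [ 0.57212417 -0.6574876   0.49028969 -0.76074988]
 [-0.00798301 -0.60222835 -0.79828397  1.40017714]
 [ 0.          0.          0.          1.        ]]
[[441.39490143   0.         259.22010276]
 [  0.         441.39490143 190.66124515]
 [  0.           0.           1.        ]] [[ 0.02009096 -0.99869037  0.04705205  0.4616545 ]
 [-0.99964994 -0.02087603 -0.01625358  0.00802956]
 [ 0.01721456 -0.04670903 -0.99876019  1.55923063]
 [ 0.          0.          0.          1.        ]]
{'clock': 0.1, 'qpos': array([ 1.16798520e+00,  2.76552678e-01,  1.50605093e+00, -1.80093575e-05,
        1.36073428e+00, -1.21017670e-01]), 'qd': array([ 0.0001641 , -0.00027023, -0.00520395,  0.00012456, -0.00135277,
       -0.00011389]), 'effort': array([ 2.36553875e-03, -4.17703485e+01, -2.46401954e+01,  1.92611578e-04,
        5.91711549e-03,  2.74008681e-05]), 'position': array([0.15971742, 0.55184776, 0.23049661]), 'ee_rot': array([-2.17442622e-04,  1.40429091e-01,  9.90090354e-01, -8.45139433e-04]), 'contact_force': array([0.81378532, 0.10309424, 0.71415721]), 'moment': array([ 0.00525702, -0.00724817, -0.05667609]), 'gripper_force': 0.0, 'width': 0.08553193120066356} 0.0187
```

View pics/s0b.png

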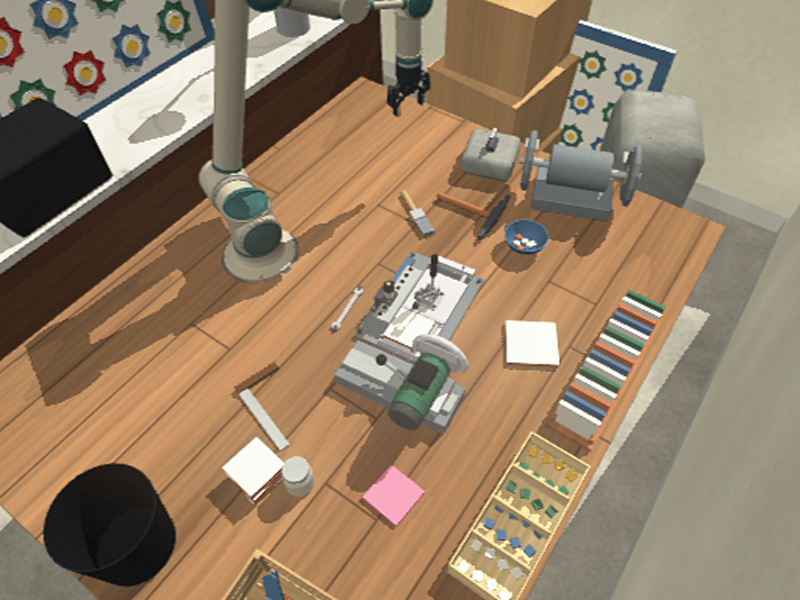

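View pics/t0b.png

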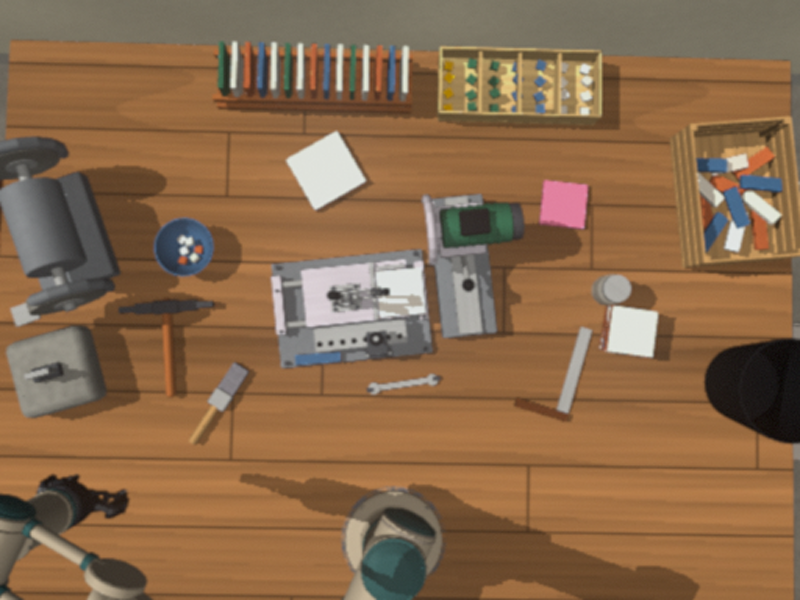

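The tile saw is around (350,305) in the enlarged top view, with the plunger knob at about (376,339), the open handle near (335,295) and the tile at about (400,293). The saw head is on the right, which is -y. I'll enlarge both views around it.

```bash
python3 - <<'E'
import cv2
i=cv2.imread('pics/t0.png')[150:245,165:325];cv2.imwrite('pics/t0c.png',cv2.resize(i,None,fx=5,fy=5,interpolation=cv2.INTER_CUBIC))
i=cv2.imread('pics/s0.png')[155:280,205:325];cv2.imwrite('pics/s0c.png',cv2.resize(i,None,fx=4.8,fy=4.8,interpolation=cv2.INTER_CUBIC))
E
```

```text
(no output)
```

View pics/t0c.png

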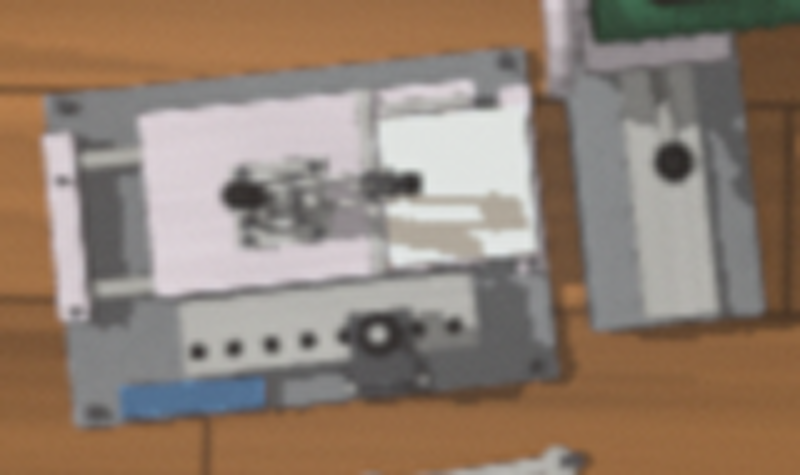

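View pics/s0c.png

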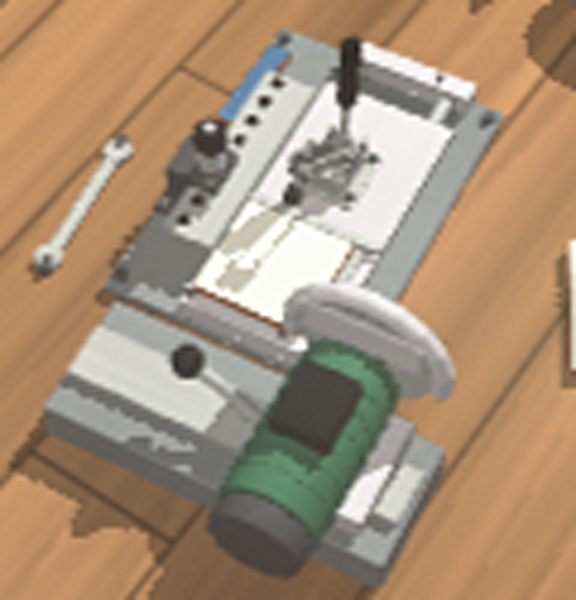

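The top crop shows the bed corners at (45,95), (525,50), (557,378), (78,425), the knob at (378,333) and the handle tip at (243,193). In the scene crop the handle tip is at (350,42) and the knob top at (210,128).

```bash
cat >> h.py <<'E'
def ray(f,px,mul=None):
    d=np.load('pics/'+f+'.npz'); T=d['T'] if 'T' in d else None
    if T is None:
        from scipy.spatial.transform import Rotation as R
        W=np.eye(4);W[:3,:3]=R.from_quat(np.roll(d['rot'],-1)).as_matrix();W[:3,3]=d['pos'];T=W@d['mount']
    v=T[:3,:3]@np.linalg.solve(d['mtx'],[px[0],px[1],1]);return T[:3,3],v/np.linalg.norm(v)
def onz(f,px,z):
    o,v=ray(f,px);return o+v*(z-o[2])/v[2]
def tri(*rs):
    A=sum(np.eye(3)-np.outer(v,v) for o,v in rs);b=sum((np.eye(3)-np.outer(v,v))@o for o,v in rs);p=np.linalg.solve(A,b)
    return p,[np.linalg.norm((np.eye(3)-np.outer(v,v))@(p-o)) for o,v in rs]
E
python3 - <<'E'
from h import *
t=lambda x,y:(x/5+165-.4,y/5+150-.4); s=lambda x,y:(x/4.8+205-.4,y/4.8+155-.4)
C=[onz('t0',t(*p),.02) for p in[(45,95),(525,50),(557,378),(78,425)]]
C=np.array(C);c=C.mean(0);print(C,c)
ex=(C[0]+C[1]-C[2]-C[3])[:2];ey=(C[0]+C[3]-C[1]-C[2])[:2]
print(np.linalg.norm(ex)/2,np.linalg.norm(ey)/2,np.degrees(np.arctan2(ex[1],ex[0])),np.degrees(np.arctan2(-ey[0],ey[1])))
print('knob',tri(ray('t0',t(378,333)),ray('s0',s(210,126))),onz('t0',t(378,333),.123),onz('s0',s(210,126),.123))
print('tip',tri(ray('t0',t(243,193)),ray('s0',s(349,40))))
yaw=np.arctan2(ex[1],ex[0]);R=np.array([[np.cos(yaw),-np.sin(yaw)],[np.sin(yaw),np.cos(yaw)]])
for n,p in dict(knob=onz('t0',t(378,333),.123),tip=tri(ray('t0',t(243,193)),ray('s0',s(349,40)))[0]).items(): print(n,R.T@(p-c)[:2])
for p in[(380,110),(530,108),(540,255),(388,270)]:
  q=onz('t0',t(*p),.062);print('tile',q,R.T@(q-c)[:2])
for p in [(138,115),(155,297)]: q=onz('t0',t(*p),.05);print('carr',q,R.T@(q-c)[:2])
E
```

```text
[[ 0.60494466  0.28315185  0.02      ]
 [ 0.64387915 -0.05120341  0.02      ]
 [ 0.41505046 -0.07784594  0.02      ]
 [ 0.37607539  0.25368032  0.02      ]] [0.50998741 0.1019457  0.02      ]
0.2305624705624147 0.33521191266770695 6.989619016682335 6.673387594792426
knob (array([0.4459426 , 0.04539084, 0.12491484]), [np.float64(0.0011305484925764272), np.float64(0.001130548492576422)]) [0.44503502 0.04473677 0.123     ] [0.44587944 0.04731004 0.123     ]
tip (array([0.53069485, 0.12736184, 0.21352668]), [np.float64(0.0013449607903066696), np.float64(0.0013449607903064903)])
knob [-0.07143141 -0.04887975]
tip [0.02364642 0.02270737]
tile [0.59574457 0.04828393 0.062     ] [ 0.07858975 -0.06369872]
tile [ 0.59932004 -0.05374653  0.062     ] [ 0.06972261 -0.165406  ]
tile [ 0.49937235 -0.06242891  0.062     ] [-0.03053884 -0.16186128]
tile [0.48709086 0.04046496 0.062     ] [-0.03020796 -0.05823756]
carr [0.58980644 0.21397593 0.05      ] [0.09285873 0.10148451]
carr [0.46566143 0.19903795 0.05      ] [-0.03218145  0.10176468]
```

Request:
{"name": "send_rows", "arguments": {
  "steps": [-1,0,0,-1,-7.67,-1,0,0,-1,-7.67,-1,0,0,-1,-7.66,-1,-2.4,-3.9,0,0,-1,-2.4,-3.9,0,0,-1,-2.4,-3.9,0,0,-1,-2.4,-3.9,0,0,-1,-2.4,-3.9,0,0,-1,-2.4,-3.9,0,0,-1,-2.4,-3.9,0,0,-1,-2.4,-3.9,0,0],
  "newtons": 40
}}

```text
clock: 1.2
position: [0.3884, 0.2638, 0.2611]
ee_rot: [-0.0, -0.06, 0.998, 0.0]
contact_force: [0.2, 1.1, -0.5]
width: -0.0
gripper_force: 0.0
```

```bash
cat >> h.py <<'E'
O=np.array([.5398,.0569]);YAW=np.radians(6.9)
RF=np.array([[np.cos(YAW),-np.sin(YAW)],[np.sin(YAW),np.cos(YAW)]])
def fx():
    from scipy.spatial.transform import Rotation as R
    s=get_state();p=s['position'];M=R.from_quat(np.roll(s['ee_rot'],-1)).as_matrix()
    print('t',s['clock'],'fixture xyz mm',np.round(np.r_[RF.T@(p[:2]-O),p[2]]*1000,1),'tool y yaw err',np.round(np.degrees(np.arctan2(M[1,1],M[0,1]))-96.9,2),'tilt',np.round(M[:2,2],3),'F',np.round(s['contact_force'],1),'w',s['width'],s['gripper_force'])
E
python3 -c "from h import *;fx()"
```

```text
t 1.2 fixture xyz mm [-125.5  223.6  261.1] tool y yaw err -0.04 tilt [-0.  0.] F [ 0.2  1.1 -0.5] w -1.0037332051913801e-05 0.0
```

Request:
{"name": "send_rows", "arguments": {
  "steps": [-1,-2.5,-4.1,0,0,-1,-2.5,-4.1,0,0,-1,-2.5,-4.1,0,0,-1,-2.5,-4.1,0,0,-1,-2.5,-4.1,0,0,-1,0,0,0,0,-1,0,0,2.9,0,-1,0,0,2.9,0,-1,0,0,2.9,0,-1,0,0,0,0]
}}

```text
clock: 2.2
position: [0.5326, 0.0772, 0.1703]
ee_rot: [-0.005, -0.06, 0.998, 0.0]
contact_force: [-0.3, -1.3, -0.8]
width: -0.0001
gripper_force: 0.0
```

```bash
python3 - <<'E'
from h import *
fx();snap('scene','s1')
i=cv2.imread('pics/s1.png')[130:280,190:340];cv2.imwrite('pics/s1c.png',cv2.resize(i,(600,600),interpolation=cv2.INTER_CUBIC))
E
```

```text
t 2.2 fixture xyz mm [ -4.7  21.  170.3] tool y yaw err -0.04 tilt [-0.01  0.  ] F [-0.3 -1.3 -0.8] w -5.4981918393278575e-05 0.0
```

View pics/s1c.png

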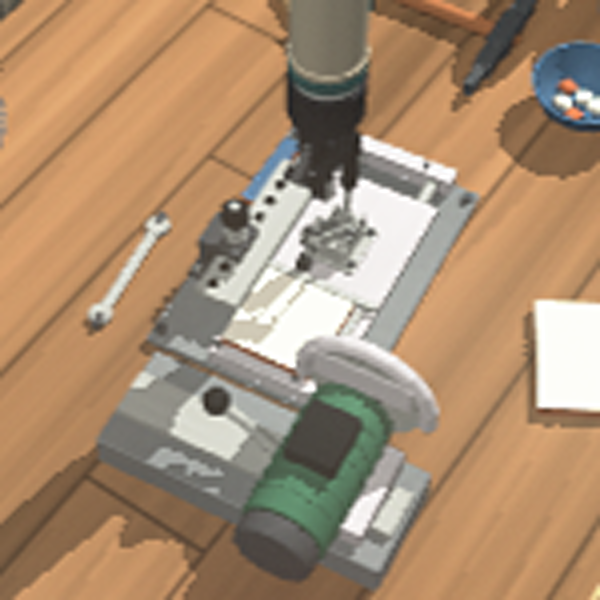

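The handle tip shows just to the right of the fingers, so the fingers are on its -y side. I'll start pushing along the arc.

Request:
{"name": "send_rows", "arguments": {
  "steps": [-1,-0.4,1.1,-0.4,0,-1,0,1.1,0,0,-1,0,0.9,-0.1,0,-1,0,0.9,0,0,-1,0,0.8,0.1,0,-1,0,0.8,0.1,0,-1,0,0.8,0.2,0,-1,0,0.7,0.25,0,-1,0,0.7,0.35,0,-1,0,0.7,0.4,0,-1,0,0,0,0]
}}

```text
clock: 3.35
position: [0.5294, 0.1626, 0.1644]
ee_rot: [-0.001, -0.06, 0.998, 0.0]
contact_force: [-0.1, 0.1, -0.6]
width: -0.0001
gripper_force: 0.0
```

```bash
python3 - <<'E'
from h import *
fx();snap('scene','s2');snap('top','t2')
a=cv2.imread('pics/s2.png')[140:240,230:330];b=cv2.imread('pics/t2.png')[140:240,165:265]
cv2.imwrite('pics/c2.png',np.hstack([cv2.resize(k,(400,400),interpolation=cv2.INTER_CUBIC) for k in(a,b)]))
E
```

```text
t 3.35 fixture xyz mm [  2.4 106.2 164.4] tool y yaw err -0.0 tilt [-0.002  0.   ] F [-0.1  0.1 -0.6] w -0.00011577262658462727 0.0
```

View pics/c2.png

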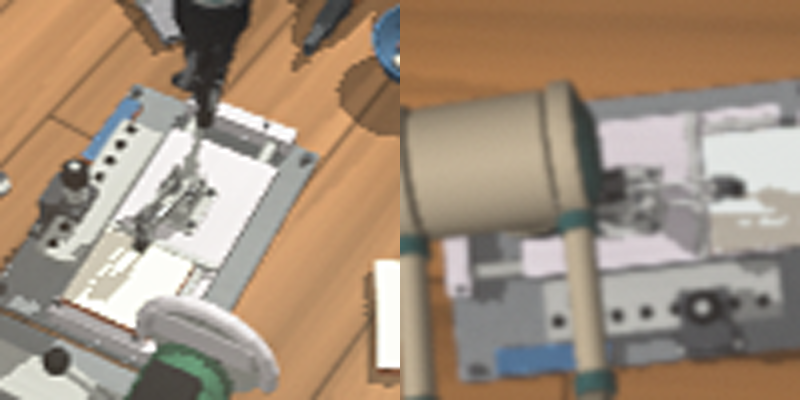

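The handle is leaning toward +y under the fingers and the foot is coming down on the tile. I'll continue the arc.

Request:
{"name": "send_rows", "arguments": {
  "steps": [-1,0.2,0.4,0.7,0,-1,0,0.6,0.6,0,-1,0,0.5,0.6,0,-1,0,0.4,0.6,0,-1,0,0.4,0.6,0,-1,0,0.4,0.6,0,-1,0,0.3,0.6,0,-1,0,0.2,0.5,0,-1,0,0.1,0.4,0,-1,0,0,0.4,0,-1,0,0,0,0]
}}

```text
clock: 4.55
position: [0.5237, 0.194, 0.1083]
ee_rot: [-0.001, -0.06, 0.998, -0.0]
contact_force: [0.2, 0.2, -0.3]
width: 0.0
gripper_force: 0.0
```

```bash
python3 - <<'E'
from h import *
fx()
E
```

```text
t 4.55 fixture xyz mm [  0.5 138.1 108.3] tool y yaw err -0.05 tilt [-0.002 -0.   ] F [ 0.2  0.2 -0.3] w 8.972859104353856e-06 0.0
```

Request:
{"name": "send_rows", "arguments": {
  "steps": [-1,0,0,0.2,0,-1,0,0,0.2,0,-1,0,0,0.2,0,-1,0,0,0,0]
}}

```text
clock: 4.95
position: [0.5245, 0.1943, 0.104]
ee_rot: [0.0, -0.06, 0.998, 0.0]
contact_force: [-1.3, 0.3, 3.9]
width: 0.0002
gripper_force: 2.1
```

```bash
python3 - <<'E'
from h import *
fx();snap('scene','s3');
a=cv2.imread('pics/s3.png')[140:240,220:320]
cv2.imwrite('pics/c3.png',cv2.resize(a,(600,600),interpolation=cv2.INTER_CUBIC))
E
```

```text
t 4.95 fixture xyz mm [  1.3 138.2 104. ] tool y yaw err -0.05 tilt [0.001 0.   ] F [-1.3  0.3  3.9] w 0.0002033045191188357 2.0558025094214827
```

View pics/c3.png

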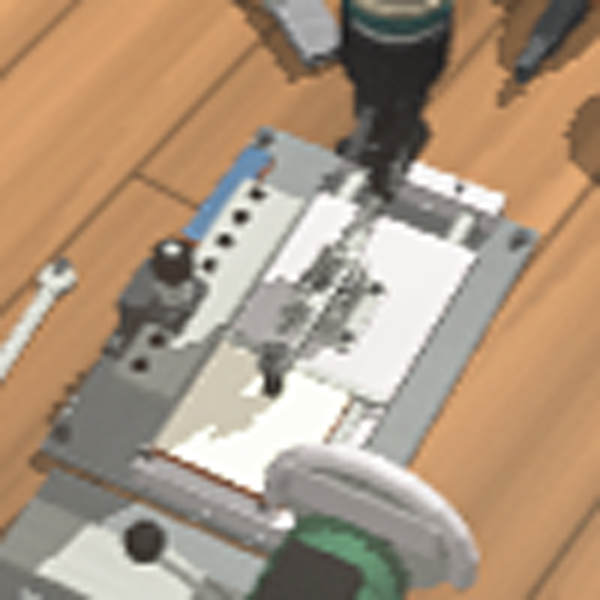

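The foot is on the tile and the handle is nearly level, with 3.9 N of push. I'll press further to find out whether it's on the stop yet.

Request:
{"name": "send_rows", "arguments": {
  "steps": [-1,0,0,0.2,0,-1,0,0,0.2,0,-1,0,0,0,0]
}}

```text
clock: 5.3
position: [0.5247, 0.1945, 0.1021]
ee_rot: [0.001, -0.06, 0.998, 0.0]
contact_force: [-4.1, -1.0, 18.7]
width: -0.0002
gripper_force: 8.9
```

Request:
{"name": "send_rows", "arguments": {
  "steps": [-1,0,0,0.2,0,-1,0,0,0.2,0,-1,0,0,0,0]
}}

```text
clock: 5.6
position: [0.5248, 0.1947, 0.0994]
ee_rot: [0.002, -0.06, 0.998, 0.001]
contact_force: [-7.3, -0.5, 24.8]
width: 0.0
gripper_force: 12.8
```

A force of 25 N is well above the 6 N needed to reach dead centre, so it's on the stop. I'll lift off, head for the knob with the gripper opening, then look.

Request:
{"name": "send_rows", "arguments": {
  "steps": [-1,0,0,-2,0,-1,0,0,-4,0,-1,0,0,-4,0,1,1.9,-2.8,-1,0,1,1.9,-2.8,-1,0,1,1.9,-2.8,0,0,1,1.9,-2.8,0,0,1,1.9,-2.5,0,0,1,0,0,0,0,1,0,0,0,0]
}}

```text
clock: 6.6
position: [0.4464, 0.0467, 0.2154]
ee_rot: [0.001, -0.059, 0.998, 0.0]
contact_force: [-0.1, -0.1, 0.3]
width: 0.0851
gripper_force: 0.0
```

```bash
python3 - <<'E'
from h import *
fx();snap('scene','s4');w=snap('wrist','w4');print(w['mount'],w['mtx'])
a=cv2.imread('pics/s4.png')[130:260,200:330]
a=cv2.resize(a,(400,400),interpolation=cv2.INTER_CUBIC);b=cv2.resize(cv2.imread('pics/w4.png'),(400,300));
cv2.imwrite('pics/c4.png',np.hstack([a,np.vstack([b,np.zeros((100,400,3),np.uint8)])]))
E
```

```text
t 6.6 fixture xyz mm [-94.    1.1 215.4] tool y yaw err -0.15 tilt [0.001 0.001] F [-0.1 -0.1  0.3] w 0.08514496188599144 0.0
[[ 4.37843899e-04 -9.56432611e-01 -2.91952853e-01  7.44848474e-02]
 [ 9.99999868e-01  4.97058689e-04 -1.28648509e-04  6.53125342e-04]
 [ 2.68161332e-04 -2.91952758e-01  9.56432703e-01 -1.43876824e-01]
 [ 0.00000000e+00  0.00000000e+00  0.00000000e+00  1.00000000e+00]] [[296.81518003   0.         261.39430223]
 [  0.         296.81518003 188.03449202]
 [  0.           0.           1.        ]]
```

View pics/c4.png

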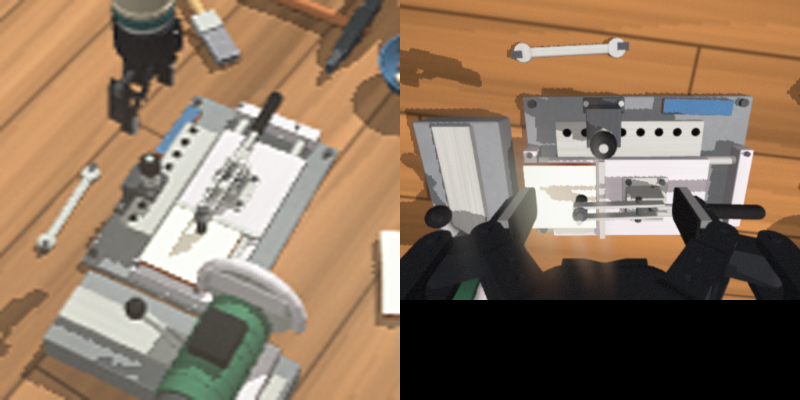

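The handle lies level over the saw's +y end with nobody holding it, its tip at (273,97) in the scene crop and (763,211) in the wrist view. The foot is on the tile and the knob is at wrist (603,143). Next I check these numerically.

```bash
python3 - <<'E'
from h import *
w=lambda x,y:((x-400)*1.28,y*1.28)
s=lambda x,y:(x*.325+200,y*.325+130)
f=lambda p:np.round(np.r_[RF.T@(p[:2]-O),p[2]]*1000,1)
p,r=tri(ray('s4',s(273,97)),ray('w4',w(763,211)));print('tip',f(p),r)
print('knob w',f(onz('w4',w(602,143),.123)))
p,r=tri(ray('s4',s(151,158)),ray('w4',w(602,143)));print('knob tri',f(p),r)
E
```

```text
tip [ -2.7 201.6  96.6] [np.float64(0.004743930130040276), np.float64(0.004743930130040373)]
knob w [-1.001e+02 -1.000e-01  1.230e+02]
knob tri [-95.4   2.3 116.4] [np.float64(0.003663426355746829), np.float64(0.003663426355746634)]
```

Request:
{"name": "send_rows", "arguments": {
  "steps": [1,0.2,0,3.2,0,1,0,0,3.2,0,1,0,0,3.2,0,1,0,0,3.1,0,1,0,0,0,0,-1,0,0,0,0,-1,0,0,0,0,-1,0,0,0,0,-1,0,0,0,0,-1,0,0,0,0],
  "newtons": 60
}}

```text
clock: 7.7
position: [0.4455, 0.046, 0.0899]
ee_rot: [0.002, -0.06, 0.998, -0.001]
contact_force: [-0.3, -1.4, 5.6]
width: 0.0278
gripper_force: 58.6
```

```bash
python3 -c "from h import *;fx()"
```

```text
t 7.7 fixture xyz mm [-95.    0.6  89.9] tool y yaw err -0.01 tilt [ 0.003 -0.001] F [-0.3 -1.4  5.6] w 0.027817880002678347 58.60489399172366
```

Request:
{"name": "send_rows", "arguments": {
  "steps": [-1,0,0,-0.2,0,-1,0,0,-0.2,0,-1,0,0,-0.2,0,-1,0,0,-0.2,0,-1,0,0,-0.2,0,-1,0,0,-0.2,0,-1,0,0,-0.2,0,-1,0,0,0,0,-1,0,0,0,0]
}}

```text
clock: 8.6
position: [0.4452, 0.0461, 0.1015]
ee_rot: [0.001, -0.06, 0.998, -0.0]
contact_force: [5.4, -3.0, -12.6]
width: 0.0275
gripper_force: 59.9
```

```bash
python3 -c "from h import *;fx()"
```

```text
t 8.6 fixture xyz mm [-95.3   0.7 101.5] tool y yaw err -0.03 tilt [ 0.001 -0.001] F [  5.4  -3.  -12.6] w 0.027482440345955813 59.91694837342948
```

Request:
{"name": "send_rows", "arguments": {
  "steps": [-1,0,0,-0.15,0,-1,0,0,-0.15,0,-1,0,0,0,0,-1,0,0,0,0,-1,0,0,0,0]
}}

```text
clock: 9.1
position: [0.4449, 0.0461, 0.1023]
ee_rot: [-0.0, -0.06, 0.998, -0.0]
contact_force: [9.9, -3.7, -30.7]
width: 0.0274
gripper_force: 62.5
```

```bash
python3 - <<'E'
from h import *
fx();snap('scene','s5');snap('wrist','w5')
a=cv2.imread('pics/s5.png')[130:260,200:330]
a=cv2.resize(a,(400,400),interpolation=cv2.INTER_CUBIC);b=cv2.resize(cv2.imread('pics/w5.png'),(400,300));
cv2.imwrite('pics/c5.png',np.hstack([a,np.vstack([b,np.zeros((100,400,3),np.uint8)])]))
E
```

```text
t 9.1 fixture xyz mm [-95.5   0.7 102.3] tool y yaw err -0.04 tilt [-0.    -0.001] F [  9.9  -3.7 -30.7] w 0.02742311832570626 62.51472777687013
```

View pics/c5.png

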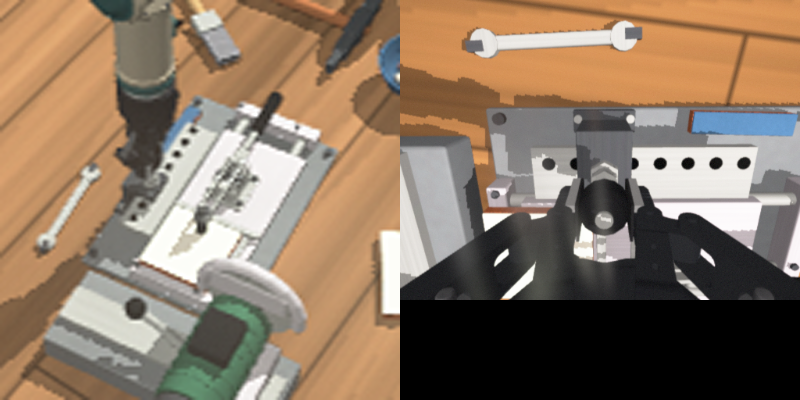

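The knob is held and hard against its upper end: force jumped to 31 N, above the 13 N spring, after 12.4 mm of travel. The clamp is still closed and the carriage hasn't moved. I'll ease the pull slightly and hand in.

Request:
{"name": "send_rows", "arguments": {
  "steps": [-1,0,0,0.1,0,-1,0,0,0,0,-1,0,0,0,0,-1,0,0,0,0,-1,0,0,0,0],
  "newtons": 75
}}

```text
clock: 9.7
position: [0.4451, 0.0461, 0.1023]
ee_rot: [0.0, -0.06, 0.998, -0.0]
contact_force: [8.6, -3.8, -23.8]
width: 0.0275
gripper_force: 75.2
```

```bash
python3 -c "
from h import *;fx()
from rig import sign_off
if get_state()['position'][2]>.1012: print(sign_off())"
```

```text
t 9.7 fixture xyz mm [-95.4   0.7 102.3] tool y yaw err -0.04 tilt [ 0.001 -0.001] F [  8.6  -3.8 -23.8] w 0.02748892934947993 75.15064659062773
the job is handed in; nothing more can be done
None
```

The job is handed in at 9.7 s: by force readings and images, the clamp is closed on its stop holding the tile, and the gripper holds the plunger fully up (about 12 mm); sign-off returned no verdict, and I didn't measure the foot's force or the tile's distance from its nest.

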